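Load a blank into a covered locating fixture

TASK

Take the flat scraper, push its blade under the free edge of the locating fixture's hinged cover and lever the cover up until it has swung all the way over and lies back open, then lay the scraper down on the bench. Pick up the rectangular aluminium blank, stand it upright on the fixture's seat with its long sides parallel to the long stop (the side stop), and push it home into the corner so that it bears firmly, square and flat, against both stops at once. Finish while still holding it there, keeping it pushed against both stops with the gripper; leave the other things on the bench alone.

Things in the scene. Friction and masses are not known exactly. Their poses are not given: they have to be found in the camera images.
- nest: Locating fixture, fixed to the bench: dark steel base 160 (x) x 185 (y) mm; origin on the bench surface, base spans x -80..80, y -95..90. Flat seat at z = 12 mm. On it two bright steel bars (side_stop, end_stop), tops at z = 22, form a corner open towards -x and -y, its point at x = 45, y = 45. Hinge axis of the cover: parallel to x at y = 85, z = 33.5 mm.
- seat (a point): Point on the fixture's seat (nest frame x = 13, y = 23, z = 12 mm) below the centre of a blank that is fully home; axes as the fixture's.
- slot (a point): Middle of the slot between the fixture's front rail and the shut cover (nest frame x = 0, y = -85, z = 26 mm); axes as the fixture's. The rail (20 mm deep in y, top at z = 20) runs along the -y edge; the slot above it is 12 mm high (z = 20..32) and 134 mm wide, between two small spacers. A blade enters it moving along +y.
- side_stop: Side stop, fixed to the fixture: bright steel bar 80 (x) x 14 (y) x 10 mm along the fixture's x; origin at the centre of its underside; its working face looks to -y, 7 mm from the origin.
- end_stop: End stop, fixed to the fixture: bright steel bar 14 (x) x 70 (y) x 10 mm along the fixture's y; origin at the centre of its underside; its working face looks to -x, 7 mm from the origin.
- cover (a joint): Angle of the fixture's hinged sheet-metal cover, rad: 0 shut (level, over the seat), 1.57 upright, 2.3 fully open, lying back on its stop beyond the +y edge of the fixture. 156 x 185 mm, 3 mm thick, 140 g. It swings easily: let go short of upright it falls shut, past upright it falls open by itself and stays open.
- cover_lip (a point): Middle of the cover's free edge (the -y edge), half-way through its 3 mm thickness. Shut, it is at x = 0, y = -100, z = 33.5 mm in the fixture's frame (underside z = 32), 5 mm beyond the front rail. Cover axes: as the fixture's when shut; the hinge is 185 mm along +y.
- scraper_mid (a point): Flat scraper lying on the bench, 120 g: centre of its block handle, 22 (x) x 84 (y) x 26 (z) mm, 13 mm above its underside. The blade points along +y.
- scraper_tip (a point): Middle of the scraper blade's end edge: 100 mm ahead (+y) of scraper_mid and 5.5 mm below it. The blade is rigid steel, 30 mm wide, 3 mm thick and stands out 58 mm from the handle.
- blank_mid (a point): Aluminium blank, the only rectangular block of its size: 64 (x, long side) x 44 (y) x 60 (z, upright) mm, about 0.44 kg, standing on the bench; this point is its centre, 30 mm up. Two dark drilled holes show on its top. Gripped lower than about 12 mm above its underside, the fingers would meet the stops.
- chuck_mid (a point): Bystander: round steel tool holder, 62 mm across, 62 high; its middle.
- bearing_mid (a point): Bystander: steel bearing ring, 52 mm across, 15 high; its middle.
- gear_mid (a point): Bystander: dark toothed disc, 72 mm across, 14 high; its middle.
- parallel_mid (a point): Bystander: steel bar 12 x 120 x 24 mm; its middle.
- barstock_mid (a point): Bystander: upright brass round, 32 mm across, 70 high; its middle.
- nut_mid (a point): Bystander: dark round collet nut, 42 mm across, 24 high; its middle.
- oil_mid (a point): Bystander: plastic bottle, 56 mm across, 140 high; its middle.
Mind the look-alikes: they are no part of the job. Leave any black look-alike of the part that bears scraper_mid alone. Leave any pink look-alike of the part that bears blank_mid alone.

How it is judged (in metres and radians):
On the way, in this order (a step that is already met when the one before it is completed fails the run):
1. the scraper, touching the cover, has levered it up past 0.4 rad (value of joint cover above 0.4 rad and contact force between scraper and cover above 0.1 N), for 0.1 s.
2. the cover lies back open (beyond 1.9 rad) (value of joint cover above 1.9 rad), for 0.2 s.
3. the scraper is laid on the bench, let go, off the fixture (height (world z) of scraper_mid below 0.025 m and contact force between each of the fingers, nest and scraper below 0.05 N and linear speed of scraper below 0.05 m/s), for 0.2 s.
At the end, for the whole second after the job is handed in: Finishes holding: fingers on the blank, over 1.5 N on each stop through the last second; blank seated within 3 mm in x, y, z, square and upright within 0.05 rad, at rest; cover open beyond 1.9 rad; scraper lying on the bench off the fixture (contact force between blank and side_stop above 1.5 N and contact force between blank and end_stop above 1.5 N and contact force between the fingers and blank above 1 N and x of blank_mid in the frame of nest between 0.01 and 0.016 m and y of blank_mid in the frame of nest between 0.02 and 0.026 m and z of blank_mid in the frame of nest between 0.039 and 0.045 m and angle between the x axis of blank_mid and the x axis of nest, either way round below 0.05 rad and angle between blank_mid's own z axis and vertical below 0.05 rad and linear speed of blank below 0.02 m/s and value of joint cover above 1.9 rad and height (world z) of scraper_mid below 0.025 m and contact force between nest and scraper below 0.05 N); the arm keeps its last pose, push and grip.
It fails at once if a bystander was shoved more than 30 mm (distance of any of chuck_mid, bearing_mid, gear_mid, parallel_mid, barstock_mid, nut_mid, oil_mid from where it was at the start of the episode above 0.03 m).
It also fails if it takes over 72 s, if anything falls off the work surface, if the arm or the gripper's body presses on something with over 40 N, if the wrist force passes 120 N, or if a joint passes its speed limit or range.

ROBOT

A 6-joint arm with a two-finger parallel gripper is mounted at the origin on the work surface. World frame = base frame: x ahead of the robot, y to its left, z up, the work surface at z = 0. Lengths are in m, angles in degrees, forces in N, time in s.
With the tool pointing down it reaches from about 0.275 to 0.825 m from the base axis. Payload 5.2 kg.
Tool frame: the origin (TCP) lies midway between the tips of the shut fingers; the grasp point (between the pads) lies 19 mm behind it; z points along the fingers, y is the direction in which the jaws open and shut (so a half turn about z gives the same grasp; the last joint's range is limited). The gripper opens to 93 mm and grips with 3 to 60 N. Pads are 15 mm wide; open, the fingers measure 128 mm over their backs; the gripper's body (75 mm by 188 mm) begins 65 mm behind the grasp point.
Start: joints at [53.125, 14.817, 87.949, -0, 77.235, -11.62], TCP at [0.235, 0.497, 0.219] pointing down, gripper open.
Joint ranges: [-179.93, 179.93], [-52.35, 119.4], [10.71, 147.94], [-69.91, 249.91], [12.55, 155.21], [-178.61, 178.61]. Speed limits (degrees/s): [147.25, 147.25, 180, 180, 180, 180].

INTERFACE

Orientations are given as a 3x3 rotation matrix whose columns are the frame's x, y, z axes.
In Python, from rig import bot gives the robot as it stands. Calls block until the motion is done:
- bot.move_to(position, orientation): joint-space move of the TCP to a pose.
- bot.servo_line(position, rate=0.15, rot=None, threshold=None): straight line of the TCP; rot=None keeps the orientation; rate is the mean speed in m/s. With threshold (N) it stops when the force on the tool has changed by that much, and returns True; else False.
- bot.goto_joints(angles): joint-space move.
- bot.gripper_open() and bot.gripper_close(): open the fingers fully, or close them until they stop; the grip force is fixed at half the most.
- bot.dwell(seconds).
- bot.solve_ik(position, orientation): joint angles nearest the present ones, or None.
- bot.get_state(): the state.
- bot.snapshot(name): name is "scene" or "top" or "wrist"; returns a dict with "color" (420x560x3 uint8, red, green, blue), "range_z" (420x560 float32, m along the optical axis (not along the pixel's ray), 0 where there is no reading), "fx", "fy", "cx", "cy" (pixels), "pose" (4x4, takes a point from camera to world coordinates). Camera axes: x right, y up, looking along -z (the intrinsics and any distortion apply to the point x, -y, -z); pixel columns grow to the right and rows downward; lengths in m; the calibration is good to about 2 mm. A picture is of the moment at which its call begins.
A pose or a line that the arm cannot do raises bot.PlanningError and nothing moves.
- bot.hand_in(): hands the job in, once; it reports no verdict.
Trained networks look in a picture, given as the dict that the camera call returned (one of the last four; its "shot" number tells which), for a name from the list of things; names that differ only in an ending like _2 or _b are one class to them, and where a whole thing is asked for, a point or a joint stands for the part that bears it (a point fixed in the world has none). Each returns a list of dicts, best first, with "score" (0 to 1); they miss things now and then, are a little off and sometimes report something else, mostly with a low value. They report only what shows in the picture. A call takes as long as a camera call. They do not tell look-alikes from the thing itself.
- bot.look_for(name, picture): "centre" ([row, column] in pixels, amid what is visible of it).
- bot.place_of(name, picture): "centre" ([row, column] in pixels: a listed point, or the origin of a listed thing).
The state is a dict: "clock": time; "qpos": joint angles; "joint_vel": joint speeds; "joint_efforts": joint torques, N m; "ee_pos": TCP position; "ee_rot": TCP orientation; "force": force on the tool from outside, world axes, zero at the start; "moment": the same for the moment, N m; "gripper_width": opening from 0.0 (shut) to 1.0 (fully open).
Only numpy, scipy, OpenCV 4.12 (cv2) and the standard library are available. Lean on these libraries where they do the work, as an engineer would, in place of code of your own. Each camera call takes 0.05 s, during which the arm holds its last target.

## Working session

There is one attempt and no reset: what is moved stays moved. The work goes in short steps, each a Python script; the robot and the scene stay as the last script left them, time stands still between calls to the robot, and variables do not carry over. Pictures are saved under pics/ and viewed, and the job is handed in when it is done.

```bash
mkdir -p pics; ls
python3 - <<'E'
from rig import bot
import cv2,numpy as np,pickle
for n in ["scene","top","wrist"]:
    p=bot.snapshot(n)
    cv2.imwrite(f"pics/{n}0.png",p["color"][:,:,::-1])
    pickle.dump(p,open(f"pics/{n}0.pkl","wb"))
    print(n,{k:v for k,v in p.items() if k not in("color","range_z")})
    if n=="wrist": continue
    for t in ["nest","slot","seat","side_stop","end_stop","cover_lip","scraper_mid","scraper_tip","blank_mid"]:
        print(t,[(np.round(d["centre"],1).tolist(),round(d["score"],2)) for d in bot.place_of(t,p)])
s=bot.get_state();print(s["clock"],s["force"],s["gripper_width"],s["ee_rot"])
E
```

```text
pics
scene {'fx': 392.069639200554, 'fy': 392.069639200554, 'cx': 276.84835931320475, 'cy': 207.3313048274075, 'pose': array([[ 0.4766573 , -0.5411019 ,  0.69282505,  1.14322142],
       [ 0.87908811,  0.29463646, -0.37469114, -0.41117786],
       [-0.00138544,  0.78765353,  0.61611687,  0.59104785],
       [ 0.        ,  0.        ,  0.        ,  1.        ]]), 'shot': 1}
nest [([205.6, 361.5], 0.87)]
slot [([213.2, 344.1], 0.68)]
seat [([201.1, 376.4], 0.88)]
side_stop []
end_stop []
cover_lip [([212.7, 336.3], 0.96)]
scraper_mid [([219.6, 211.0], 0.84), ([191.9, 195.0], 0.75), ([197.4, 376.2], 0.23)]
scraper_tip [([189.1, 161.3], 0.96), ([230.6, 131.0], 0.73), ([209.3, 256.6], 0.56)]
blank_mid [([265.6, 201.3], 0.83), ([315.8, 190.0], 0.63)]
top {'fx': 472.556963691846, 'fy': 472.556963691846, 'cx': 277.92353423439295, 'cy': 214.69025653705563, 'pose': array([[ 0.00169335,  0.99722787, -0.07438891,  0.4880945 ],
       [-0.99981321,  0.00312056,  0.01907381, -0.10213605],
       [ 0.01925307,  0.07434272,  0.99704688,  1.14317903],
       [ 0.        ,  0.        ,  0.        ,  1
[... 431 characters left out ...]
 170.5], 0.29)]
wrist {'fx': 333.3893009080038, 'fy': 333.3893009080038, 'cx': 280.3395974888017, 'cy': 213.31095733922342, 'pose': array([[ 4.26164893e-01, -8.71225536e-01, -2.43617630e-01,
         1.67977219e-01],
       [ 9.04645462e-01,  4.10501135e-01,  1.14478848e-01,
         5.29567599e-01],
       [ 2.68418179e-04, -2.69174449e-01,  9.63091399e-01,
         3.84343943e-01],
       [ 0.00000000e+00,  0.00000000e+00,  0.00000000e+00,
         1.00000000e+00]]), 'shot': 3}
1.05 [-0.22952852 -0.37163961  0.15534617] 1.0030674470573238 [[-9.04408585e-01  4.26667449e-01  1.09704871e-05]
 [ 4.26667449e-01  9.04408584e-01 -2.00869584e-05]
 [-1.84922540e-05 -1.34860679e-05 -1.00000000e+00]]
```

View pics/scene0.png

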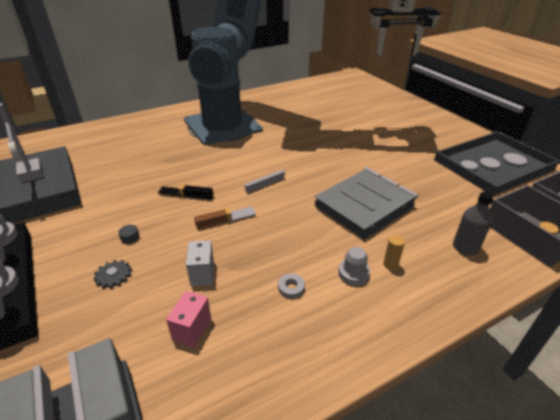

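View pics/top0.png

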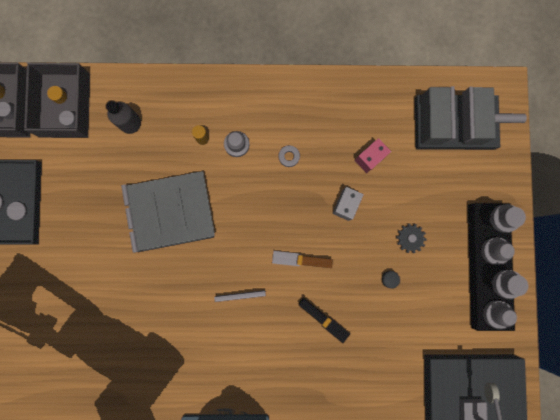

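Run:
```python
import cv2
a=cv2.imread("pics/top0.png")
cv2.imwrite("pics/crop0.png",cv2.resize(a[120:360,230:430],None,fx=2.5,fy=2.5,interpolation=cv2.INTER_CUBIC)[:600,:800])
cv2.imwrite("pics/crop1.png",cv2.resize(a[100:320,80:280],None,fx=2.7,fy=2.7,interpolation=cv2.INTER_CUBIC)[:600,:800])
```

```text
(no output)
```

View pics/crop0.png

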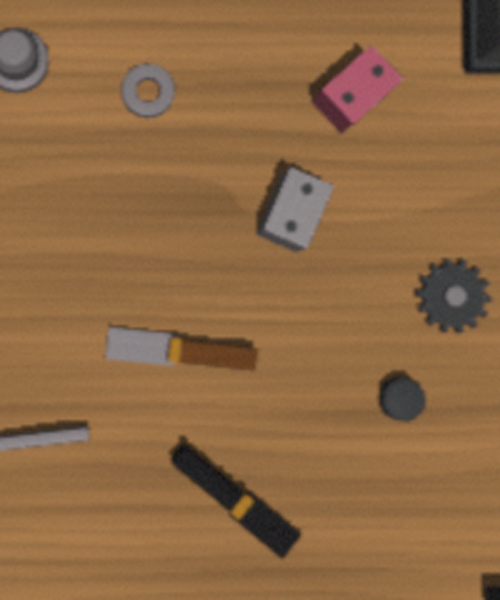

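View pics/crop1.png

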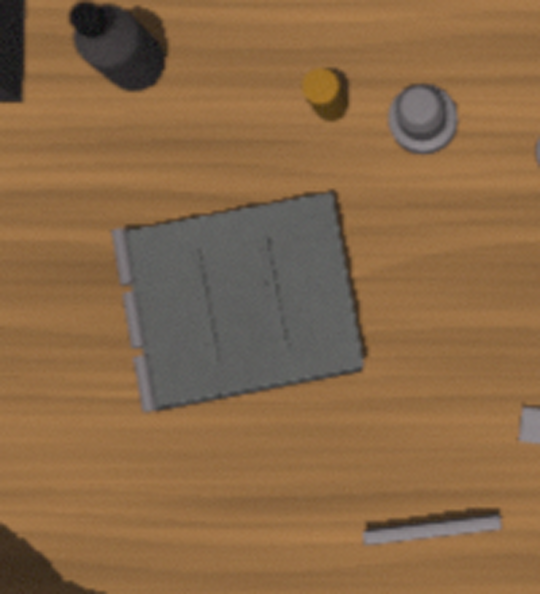

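The top view (up = +x, left = +y) shows:
- **Scraper:** two candidates. The brown-handled one is at about (258,302), with its blade pointing left. The black one at (319,324) is the look-alike.
- **Blank:** two candidates. The grey one is at (203,348) with two holes. The pink one at (155,373) is the look-alike.
- **Fixture:** at (211,170), with the hinge on the left and the lip on the right at about x=208.

Next I'll measure them.

```bash
cat > h.py <<'E'
import numpy as np,cv2
def cloud(p):
    z=p["range_z"].astype(float); r,c=np.indices(z.shape)
    x=(c-p["cx"])/p["fx"]*z; y=-(r-p["cy"])/p["fy"]*z
    P=np.stack([x,y,-z],-1)@p["pose"][:3,:3].T+p["pose"][:3,3]
    return P
def ray(p,rc,h):
    d=p["pose"][:3,:3]@np.array([(rc[1]-p["cx"])/p["fx"],-(rc[0]-p["cy"])/p["fy"],-1.]); o=p["pose"][:3,3]
    return o+d*(h-o[2])/d[2]
def rect(pts):
    (c,s,a)=cv2.minAreaRect((pts[:,:2]*1000).astype(np.float32)); return np.array(c),s,a
E
python3 - <<'E'
from h import *
import pickle
for n in["top","scene"]:
    p=pickle.load(open(f"pics/{n}0.pkl","rb")); P=cloud(p); z=P[...,2]; ok=p["range_z"]>0
    print(n,"bench z",np.median(z[ok&(abs(z)<.02)]))
    roi={"top":dict(cover=(165,260,115,222),scr=(245,275,265,340),blank=(175,230,325,375),par=(284,305,208,272),blk=(290,350,290,360)),
         "scene":dict(cover=(165,240,310,425),scr=(200,235,190,262),blank=(235,290,180,222))}[n]
    for k,(a,b,c,d) in roi.items():
        S=P[a:b,c:d][ok[a:b,c:d]]; h=S[:,2]
        lo={"cover":(.028,.042),"blank":(.055,.066),"scr":(.006,.03),"par":(.018,.03),"blk":(.006,.03)}[k]
        T=S[(h>lo[0])&(h<lo[1])]
        print(k,len(T),np.median(T[:,2]),h.max(),rect(T),cv2.boxPoints(cv2.minAreaRect((T[:,:2]*1000).astype(np.float32))).round(0).tolist())
p=pickle.load(open("pics/top0.pkl","rb"))
P=cloud(p)
for r,c in [(258,285),(258,300),(259,315),(260,325),(203,348)]: print(r,c,P[r,c].round(4))
for n in ["chuck_mid"]:pass
E
```

```text
top bench z -0.000603128479554238
cover 5458 0.034550560810760134 0.04365930579715149 (array([578.90032959, 136.22827148]), (159.27235412597656, 194.40750122070312), 10.954776763916016) [[482.0, 217.0], [519.0, 26.0], [676.0, 56.0], [639.0, 247.0]]
scr 601 0.021846502324606165 0.031124617361101725 (array([ 467.47763062, -187.34817505]), (51.10575866699219, 165.20973205566406), 5.786273002624512) [[434.0, -108.0], [450.0, -272.0], [501.0, -267.0], [485.0, -103.0]]
blank 518 0.059294167364644323 0.06566594328564013 (array([ 597.63250732, -286.29766846]), (44.55891036987305, 64.18037414550781), 66.4681625366211) [[559.0, -294.0], [618.0, -320.0], [636.0, -279.0], [577.0, -253.0]]
par 266 0.023372654275276683 0.02824070346679375 (array([380.7036438 , -32.94713974]), (12.562435150146484, 118.39546966552734), 6.621082782745361) [[368.0, 25.0], [381.0, -92.0], [394.0, -91.0], [380.0, 27.0]]
blk 622 0.021799340020050573 0.03134530651755707 (array([ 325.87884521, -227.39152527]), (138.1908416748047, 98.87275695800781), 81.69926452636719) [[267.0, -289.0], [365.0, -303.0], [385.0, -166.0], [28
[... 171 characters left out ...]
72753906), 11.101530075073242) [[479.0, 215.0], [516.0, 23.0], [676.0, 54.0], [638.0, 247.0]]
scr 664 0.015847204183361163 0.028298072207076364 (array([ 462.95001221, -181.4793396 ]), (142.45835876464844, 33.734622955322266), 85.6398696899414) [[441.0, -251.0], [474.0, -254.0], [485.0, -112.0], [452.0, -109.0]]
blank 583 0.06006738973353587 0.06276295258741948 (array([ 596.20251465, -287.73452759]), (44.57582092285156, 66.19197845458984), 66.29403686523438) [[557.0, -295.0], [618.0, -321.0], [635.0, -281.0], [575.0, -254.0]]
258 285 [ 0.4689 -0.1409  0.0102]
258 300 [ 0.4692 -0.1758  0.0249]
259 315 [ 0.4669 -0.2115  0.0227]
260 325 [ 0.4646 -0.2351  0.0235]
203 348 [ 0.5968 -0.2852  0.0572]
```

```bash
cat >> h.py <<'E'
def R(yaw_x):
    """tool down, tool x axis at world angle (deg)"""
    a=np.radians(yaw_x); x=np.array([np.cos(a),np.sin(a),0]); z=np.array([0,0,-1.]); y=np.cross(z,x)
    return np.stack([x,y,z],1)
E
python3 - <<'E'
from rig import bot
from h import *
import pickle
for nm,pos,yaw in [("scr",[.461,-.205,.2],85.6),("scr",[.461,-.205,.2],85.6+180),("ins",[.61,-.023,.02],101),("ins",[.61,-.023,.02],281),("end",[.58,.13,.17],101),("end",[.58,.13,.17],281),("bl",[.597,-.287,.03],-23.8),("bl",[.597,-.287,.03],156.2),("pl",[.587,.164,.03],11),("pl",[.587,.164,.03],191)]:
    q=bot.solve_ik(pos,R(yaw)); print(nm,yaw,None if q is None else np.round(q,0))
bot.move_to([.461,-.205,.2],R(85.6))
p=bot.snapshot("wrist"); pickle.dump(p,open("pics/w1.pkl","wb")); cv2.imwrite("pics/w1.png",p["color"][:,:,::-1])
for t in ["scraper_mid","scraper_tip"]:
    for d in bot.place_of(t,p): print(t,d["centre"],d["score"],ray(p,d["centre"],.013 if t[-1]=="d" else .0075))
print(p["pose"].round(3),bot.get_state()["clock"])
E
```

```text
scr 85.6 [-37.  11.  96.  -0.  73. -32.]
scr 265.6 [-37.  11.  96.  -0.  73. 148.]
ins 101 [-13.  32.  92.  -0.  56. -24.]
ins 281 [-13.  32.  92.  -0.  56. 156.]
end 101 [ 2. 21. 86. -0. 73. -9.]
end 281 [  2.  21.  86.  -0.  73. 171.]
bl -23.8 [-35.  36.  84.  -0.  61.  78.]
bl 156.2 [ -35.   36.   84.   -0.   61. -102.]
pl 11 [ 5. 31. 92. -0. 57. 84.]
pl 191 [  5.  31.  92.  -0.  57. -96.]
scraper_mid [195.4, 281.4] 0.57 [ 0.46325475 -0.20767296  0.013     ]
scraper_tip [269.7, 127.7] 0.72 [ 0.2774174  -0.28393092  0.0075    ]
scraper_tip [102.8, 281.2] 0.65 [ 0.47015507 -0.11243487  0.0075    ]
[[ 0.997  0.073  0.018  0.467]
 [-0.075  0.961  0.267 -0.13 ]
 [ 0.002 -0.268  0.964  0.366]
 [ 0.     0.     0.     1.   ]] 3.8083
```

View pics/w1.png

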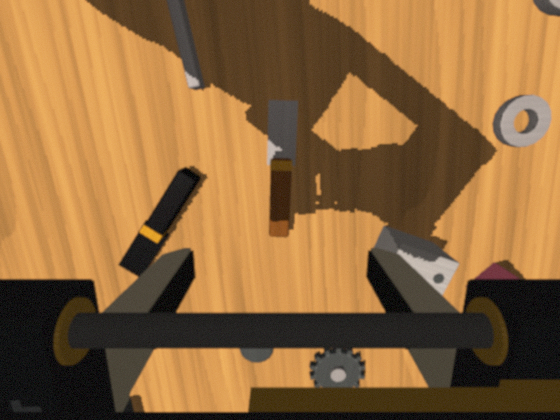

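The wrist view shows the brown scraper: blade end at row 100, columns 268–298, and handle rear at row 236, columns 270–290. The black look-alike is off to the left at about (220,160).

Run:
```python
from h import *
import pickle
p=pickle.load(open("pics/w1.pkl","rb"))
im=p["color"].astype(int)
cv2.imwrite("pics/w1c.png",cv2.resize(p["color"][90:250,240:320,::-1],None,fx=3.5,fy=3.5,interpolation=cv2.INTER_NEAREST))
for nm,rc,h in [("tip",(100,283),.009),("rear top",(236,280),.026),("rear bot",(236,280),.0),("front top",(170,282),.026)]:
    print(nm,ray(p,rc,h).round(4))
t=pickle.load(open("pics/top0.pkl","rb"))
cv2.imwrite("pics/t0c.png",cv2.resize(t["color"][240:280,260:345,::-1],None,fx=9,fy=9,interpolation=cv2.INTER_NEAREST))
```

```text
tip [ 0.4722 -0.11    0.009 ]
rear top [ 0.4586 -0.2493  0.026 ]
rear bot [ 0.4579 -0.2585  0.    ]
front top [ 0.466  -0.1784  0.026 ]
```

View pics/w1c.png

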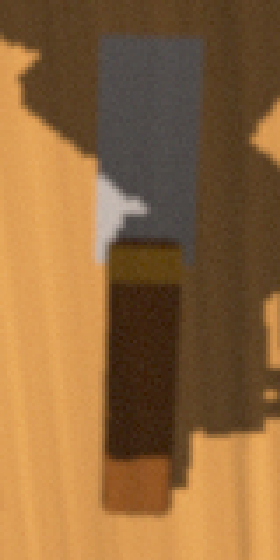

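View pics/t0c.png

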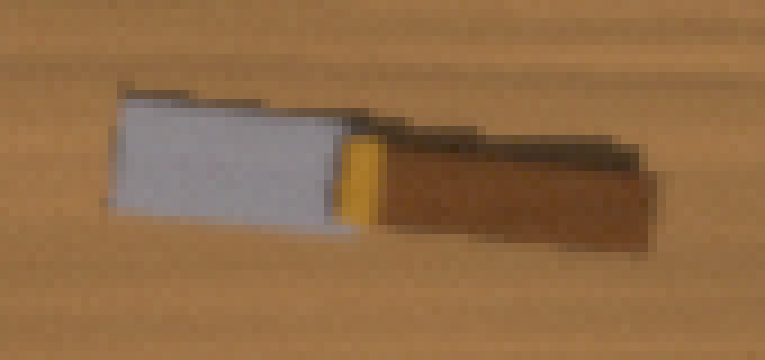

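Run:
```python
from rig import bot
from h import *
import pickle
r=R(84.4)
bot.move_to([.4633,-.2002,.06],r)
bot.servo_line([.4633,-.2002,.0035],rate=.1,threshold=8)
print(bot.get_state()["ee_pos"],bot.get_state()["force"])
bot.gripper_close()
s=bot.get_state();print("w",s["gripper_width"]*93,s["clock"])
bot.servo_line([.4633,-.2002,.12],rate=.15)
s=bot.get_state();print(s["gripper_width"]*93,s["force"],s["moment"])
yn=np.array([-.19,.982]); 
lip=np.array([.5975,.041])
g=lip-yn*.11
bot.move_to([g[0],g[1],.12],R(101))
p=bot.snapshot("wrist"); pickle.dump(p,open("pics/w2.pkl","wb")); cv2.imwrite("pics/w2.png",p["color"][:,:,::-1])
for t,h in [("cover_lip",.0335),("slot",.026),("scraper_tip",.119-.003+.0075)]:
    for d in bot.place_of(t,p): print(t,d["centre"],d["score"],ray(p,d["centre"],h))
print(bot.get_state()["clock"])
```

```text
[ 0.46394666 -0.20067293  0.00426742] [ 0.39392748  0.12167314 -0.67628443]
w 21.69218840634671 6.2417
21.806314249689226 [-0.25716809 -0.23779279 -1.63774036] [-0.08805477  0.08403801  0.03490703]
cover_lip [67.9, 281.1] 0.63 [0.59750283 0.04061126 0.0335    ]
slot [43.8, 282.0] 0.86 [0.59491652 0.0572239  0.026     ]
scraper_tip [84.8, 281.1] 0.86 [0.60117117 0.0211866  0.1235    ]
8.2
```

View pics/w2.png

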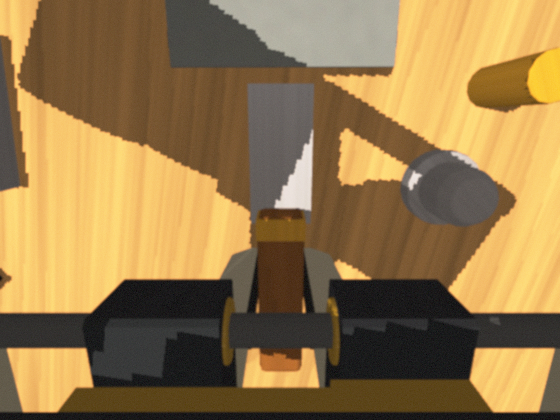

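The wrist view shows the lip edge level at row 68 (columns 170–395), so the fixture yaw is about 11°. The scraper is held straight, with its tip at (84,281). I'll check the blade height from depth before inserting.

Run:
```python
from h import *
import pickle
p=pickle.load(open("pics/w2.pkl","rb")); P=cloud(p)
for r in (92,110,130,150,180): print(r,np.median(P[r-2:r+3,258:305].reshape(-1,3),0).round(4))
print("handle",np.median(P[250:300,268:295].reshape(-1,3),0).round(4))
print("cover",np.median(P[10:60,200:380].reshape(-1,3),0).round(4))
c=[ray(p,(68,k),.035) for k in (170,397)];d=c[1]-c[0];print(c,np.degrees(np.arctan2(d[1],d[0])),np.linalg.norm(d))
```

```text
92 [0.6018 0.0181 0.1242]
110 [0.6032 0.0104 0.1243]
130 [0.6049 0.0017 0.1243]
150 [ 0.6067 -0.0073  0.1242]
180 [ 0.6094 -0.0215  0.1244]
handle [ 0.6174 -0.0626  0.1413]
cover [0.5994 0.0621 0.0346]
[array([0.52190362, 0.02562593, 0.035     ]), array([0.67643033, 0.05568279, 0.035     ])] 11.007112536835027 0.15742273861380593
```

```bash
cat >> h.py <<'E'
O=np.array([.5784,.1390]); XN=np.array([np.cos(np.radians(11)),np.sin(np.radians(11))]); YN=np.array([-XN[1],XN[0]])
def N(x,y,z): return [*(O+XN*x+YN*y),z]
def toN(w): d=np.array(w[:2])-O; return np.array([d@XN,d@YN,w[2]])
E
python3 - <<'E'
from rig import bot
from h import *
bot.move_to(N(0,-.215,.06),R(101))
bot.servo_line(N(0,-.215,.0225),rate=.15)
p=bot.snapshot("scene");cv2.imwrite("pics/s1.png",p["color"][:,:,::-1])
print(bot.servo_line(N(0,-.157,.0225),rate=.1,threshold=8))
s=bot.get_state();print(toN(s["ee_pos"]),s["force"],s["clock"])
p=bot.snapshot("scene");cv2.imwrite("pics/s2.png",cv2.resize(p["color"][130:300,250:470,::-1],None,fx=3,fy=3))
E
```

```text
False
[ 0.00019157 -0.15682546  0.02258196] [-0.99403592  0.53792291 -0.6638013 ] 9.7333
```

View pics/s2.png

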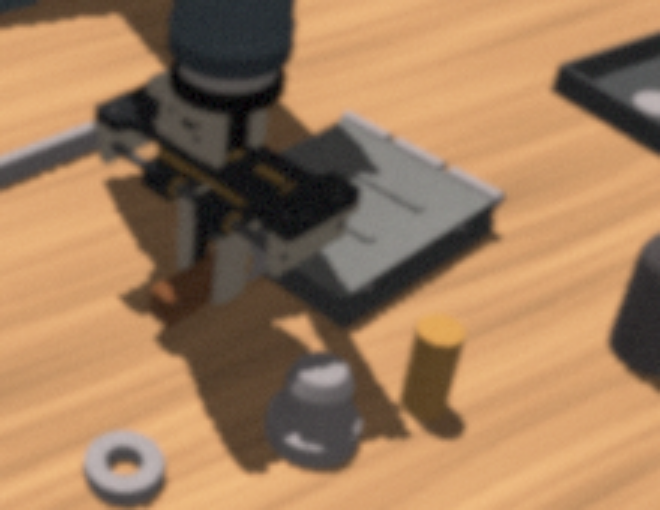

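The blade went into the slot without contact and the cover is still shut. Now I'll lever it up along the arc.

```bash
python3 - <<'E'
from rig import bot
from h import *
r=.150
for th in [12,24,36,48,60,72,84,94,102]:
    t=np.radians(th)
    bot.servo_line(N(0,.085-r*np.cos(t)-.092,.032+r*np.sin(t)-.005),rate=.1)
    s=bot.get_state();print(th,toN(s["ee_pos"]).round(4),s["force"].round(2),round(s["clock"],2))
    if th==36:
        p=bot.snapshot("scene");cv2.imwrite("pics/s3.png",p["color"][:,:,::-1])
p=bot.snapshot("scene");cv2.imwrite("pics/s4.png",p["color"][:,:,::-1])
E
python3 -c "
import cv2,numpy as np
a=cv2.imread('pics/s3.png')[110:300,240:440];b=cv2.imread('pics/s4.png')[110:300,240:440]
cv2.imwrite('pics/s34.png',cv2.resize(np.hstack([a,b]),None,fx=2,fy=2))"
```

```text
12 [ 0.0002 -0.1542  0.0584] [ 0.61 -0.92 -1.52] 10.29
24 [ 0.0002 -0.144   0.0881] [ 0.77  0.33 -1.6 ] 10.76
36 [ 0.0003 -0.1282  0.1155] [ 0.54 -0.07 -1.27] 11.22
48 [ 0.0004 -0.1069  0.1393] [-0.19 -0.49 -1.22] 11.74
60 [ 0.0003 -0.0814  0.1575] [-0.7  -0.86 -0.65] 12.21
72 [ 1.00e-04 -5.26e-02  1.70e-01] [-0.18 -0.13 -1.47] 12.68
84 [ 0.     -0.0222  0.1763] [-1.28 -0.44 -0.83] 13.14
94 [-1.000e-04  3.800e-03  1.765e-01] [-0.19  0.12  0.45] 13.55
102 [-1.000e-04  2.450e-02  1.736e-01] [-0.3  -0.12 -1.2 ] 13.91
```

View pics/s34.png

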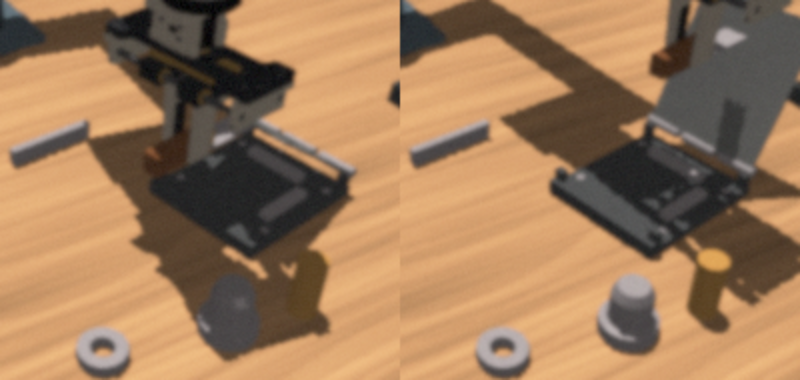

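Run:
```python
from rig import bot
from h import *
import pickle
bot.servo_line(N(0,-.06,.18),rate=.25)
p=bot.snapshot("scene");cv2.imwrite("pics/s5.png",p["color"][:,:,::-1])
bot.move_to([.4633,-.2002,.06],R(84.4))
p=bot.snapshot("wrist");pickle.dump(p,open("pics/w3.pkl","wb"));P=cloud(p)
cv2.imwrite("pics/w3.png",p["color"][:,:,::-1])
for r in (92,110,130,150,180): print(r,np.median(P[r-2:r+3,262:300].reshape(-1,3),0).round(4))
print(bot.servo_line([.4633,-.2002,.0035],rate=.06,threshold=4))
s=bot.get_state();print(s["ee_pos"],s["force"],s["clock"])
```

```text
92 [ 0.4734 -0.1129  0.0656]
110 [ 0.4727 -0.1207  0.0656]
130 [ 0.4717 -0.1296  0.0657]
150 [ 0.4711 -0.1387  0.0657]
180 [ 0.4696 -0.1531  0.0656]
True
[ 0.46260481 -0.19983458  0.00343947] [ 0.05207716 -0.275536    3.80580355] 16.7083
```

View pics/s5.png

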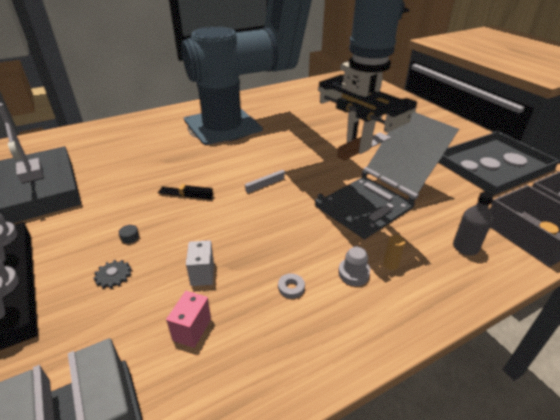

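Run:
```python
from rig import bot
from h import *
import pickle
bot.gripper_open()
bot.servo_line([.4633,-.2002,.10],rate=.15)
bot.dwell(.15)
p=bot.snapshot("top");pickle.dump(p,open("pics/t2.pkl","wb"));cv2.imwrite("pics/t2.png",p["color"][:,:,::-1])
for t,h in [("side_stop",.012),("end_stop",.012),("nest",0),("seat",.012)]:
    for d in bot.place_of(t,p): print(t,d["centre"],round(d["score"],2),toN(ray(p,d["centre"],h)).round(4))
bot.move_to([.597,-.287,.20],R(-23.8))
p=bot.snapshot("wrist");pickle.dump(p,open("pics/w4.pkl","wb"));cv2.imwrite("pics/w4.png",p["color"][:,:,::-1])
for d in bot.place_of("blank_mid",p): print(d["centre"],d["score"],ray(p,d["centre"],.03))
print(bot.get_state()["clock"])
```

```text
side_stop [215.6, 146.6] 0.8 [0.0008 0.0516 0.012 ]
side_stop [206.2, 202.5] 0.15 [-0.002  -0.0831  0.012 ]
end_stop [187.2, 166.7] 0.68 [ 0.0592 -0.0071  0.012 ]
nest [210.4, 170.4] 0.6 [ 0.0039 -0.0038  0.    ]
nest [225.4, 53.8] 0.58 [0.0206 0.2761 0.    ]
seat [210.5, 157.5] 0.74 [0.008  0.0241 0.012 ]
[56.7, 292.6] 0.93 [ 0.71316679 -0.3496026   0.03      ]
[197.0, 281.4] 0.83 [ 0.59584939 -0.28686832  0.03      ]
20.8833
```

View pics/w4.png

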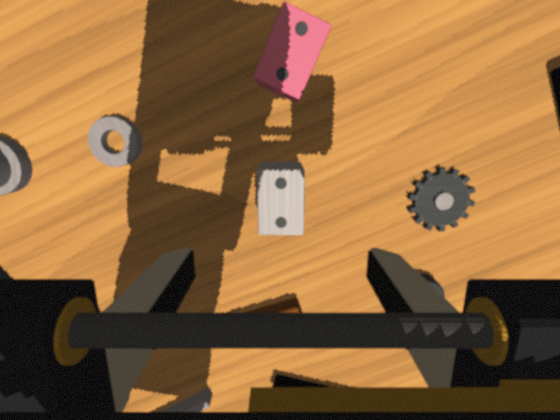

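View pics/t2.png

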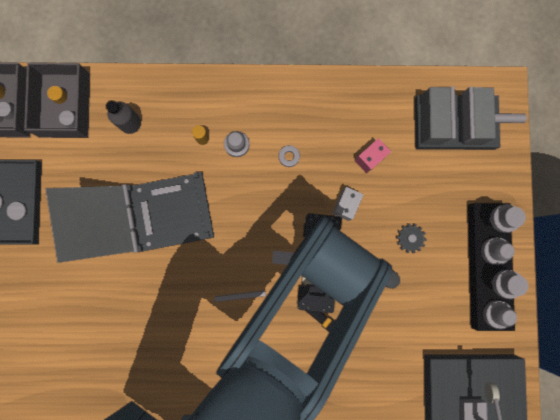

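The blank's top spans columns 259–303 and rows 170–236 in the wrist view, square to the jaws. The pink look-alike sits beyond it at (50,292). The fixture is open, with the side stop and end stop visible in the top view at (215,147) and (187,167).

Run:
```python
from rig import bot
from h import *
import pickle
w=pickle.load(open("pics/w4.pkl","rb"));print("top centre",ray(w,(203,281),.06))
c=[.596,-.2868]; r=R(-23.8)
bot.servo_line([*c,.015],rate=.2,threshold=15)
s=bot.get_state();print(s["ee_pos"],s["force"])
bot.gripper_close()
s=bot.get_state();print("w",s["gripper_width"]*93,s["clock"])
bot.servo_line([*c,.15],rate=.2)
s=bot.get_state();print("w",s["gripper_width"]*93,s["force"],s["clock"])
bot.move_to(N(0.0,.0,.15),R(11))
p=bot.snapshot("wrist");pickle.dump(p,open("pics/w5.pkl","wb"));cv2.imwrite("pics/w5.png",p["color"][:,:,::-1])
for t,h in [("side_stop",.012),("end_stop",.012),("nest",0),("seat",.012),("blank_mid",.15-.015+.03)]:
    for d in bot.place_of(t,p): print(t,d["centre"],round(d["score"],2),toN(ray(p,d["centre"],h)).round(4))
print(bot.get_state()["clock"])
```

```text
top centre [ 0.59690328 -0.28683011  0.06      ]
[ 0.59689204 -0.28739662  0.01631828] [ 0.63512842 -0.46123859  0.07991906]
w 43.59996231064468 22.7833
w 43.78855951858723 [ 0.22472068  0.27951964 -5.0499535 ] 23.6083
side_stop [208.6, 225.9] 0.6 [-0.004  0.05   0.012]
nest [201.7, 279.0] 0.75 [-0.0003  0.      0.    ]
seat [189.7, 252.6] 0.64 [0.014  0.0244 0.012 ]
25.475
```

View pics/w5.png

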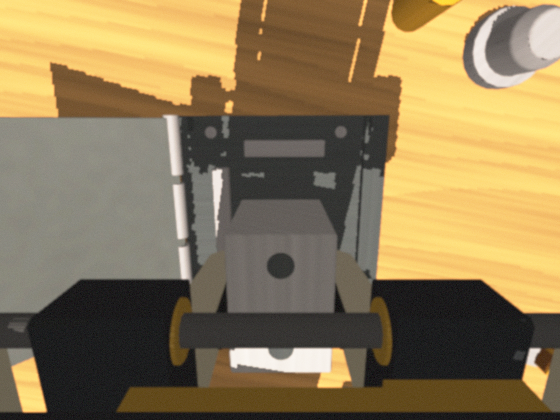

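The wrist view shows the end stop at rows 140–157, columns 245–325, and the side stop at columns 212–229 from row 168 down. I'll check the stop faces in the fixture frame.

Run:
```python
from h import *
import pickle
p=pickle.load(open("pics/w5.pkl","rb"))
for nm,rc in [("end far",(140,285)),("end near",(157,285)),("end left",(148,244)),("end right",(148,325)),("side L",(180,212)),("side R",(180,230)),("base far",(114,285)),("base R",(150,388))]:
    print(nm,toN(ray(p,rc,.022 if "base" not in nm else .012)).round(4))
cv2.imwrite("pics/w5c.png",cv2.resize(p["color"][105:240,170:400,::-1],None,fx=3.4,fy=3.4,interpolation=cv2.INTER_NEAREST))
P=cloud(p);print("blank top",np.median(P[240:300,245:320].reshape(-1,3),0),toN(np.median(P[240:300,245:320].reshape(-1,3),0)))
```

```text
end far [ 0.0596 -0.0053  0.022 ]
end near [ 0.045  -0.0053  0.022 ]
end left [0.0528 0.0302 0.022 ]
end right [ 0.0527 -0.04    0.022 ]
side L [0.0248 0.0595 0.022 ]
side R [0.0248 0.0435 0.022 ]
base far [ 0.0812 -0.0054  0.012 ]
base R [ 0.0502 -0.098   0.012 ]
blank top [0.59706334 0.14096738 0.19462087] [ 0.01869584 -0.0016299   0.19462087]
```

View pics/w5c.png

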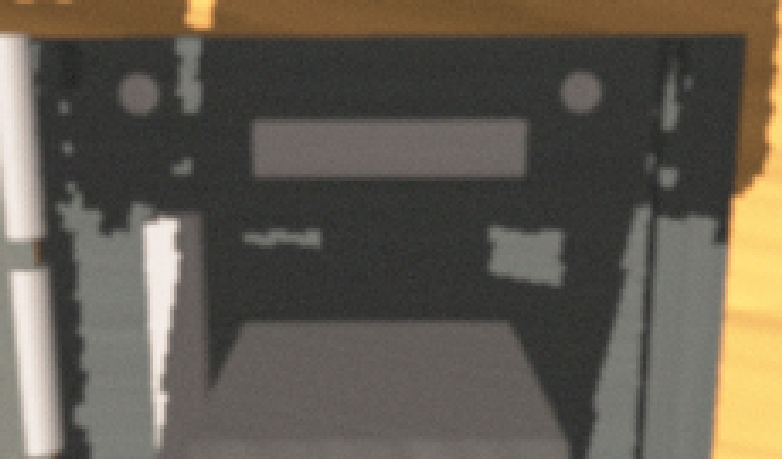

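Run:
```python
from rig import bot
from h import *
def st(l):
    s=bot.get_state();f=s["force"];print(l,toN(s["ee_pos"]).round(4),"fN",np.round([f[:2]@XN,f[:2]@YN,f[2]],2),round(s["clock"],2))
r=R(11)
bot.servo_line(N(.005,.015,.05),rate=.15); bot.dwell(.2); st("above")
print(bot.servo_line(N(.005,.015,.026),rate=.03,threshold=3)); bot.dwell(.2); st("down")
z=bot.get_state()["ee_pos"][2]
print(bot.servo_line(N(.005,.032,z),rate=.02,threshold=5)); bot.dwell(.2); st("pushY")
```

```text
above [0.0059 0.0148 0.0513] fN [-0.43  1.06 -4.53] 26.5
True
down [0.0045 0.0151 0.0269] fN [ 0.18 -0.84  5.98] 27.42
True
pushY [0.0046 0.0154 0.0269] fN [0.38 0.32 5.86] 27.91
```

```bash
cat >> h.py <<'E'
def st(bot,l,n=8):
    fs=[]
    for _ in range(n):
        bot.dwell(.02); s=bot.get_state(); fs.append(s["force"])
    f=np.mean(fs,0); fn=np.array([f[:2]@XN,f[:2]@YN,f[2]])
    print(l,toN(s["ee_pos"]).round(4),"fN",fn.round(2),"w",round(s["gripper_width"]*93,1),round(s["clock"],2)); return fn
E
python3 - <<'E'
from rig import bot
from h import *
st(bot,"0")
for z in (.0275,.028,.0285):
    bot.servo_line(N(.005,.0154,z),rate=.02); f=st(bot,z)
    if f[2]<-2: break
E
```

```text
0 [0.0046 0.0154 0.0269] fN [-0.14  0.15  5.53] w 43.9 28.04
0.0275 [0.0047 0.0154 0.027 ] fN [-0.17 -0.2  -2.2 ] w 43.9 28.43
```

Run:
```python
from rig import bot
from h import *
print(bot.servo_line(N(.005,.032,.0275),rate=.02,threshold=5)); f=st(bot,"Y")
```

```text
True
Y [0.0045 0.0234 0.027 ] fN [-0.71 -0.74  6.11] w 43.8 29.08
```

Run:
```python
from rig import bot
from h import *
bot.servo_line(N(.005,.0234,.0276),rate=.02); st(bot,"raise")
for y in (.024,.0246,.0252,.0258,.0264,.027):
    bot.servo_line(N(.005,y,.0276),rate=.02); f=st(bot,y)
    if f[1]<-4: break
```

```text
raise [0.0047 0.0234 0.0272] fN [-0.35 -1.22 -2.87] w 44.2 29.51
0.024 [0.0047 0.0235 0.0272] fN [-0.67 -5.47 -6.23] w 43.8 29.89
```

Run:
```python
from rig import bot
from h import *
bot.servo_line(N(.005,.0236,.0276),rate=.02)
bot.servo_line(N(.0105,.0236,.0276),rate=.02); st(bot,"x.0105")
for x in np.arange(.0112,.0175,.0006):
    bot.servo_line(N(x,.0236,.0276),rate=.02); f=st(bot,x.round(4),4)
    if f[0]<-5: break
```

```text
x.0105 [0.01   0.0235 0.0275] fN [-1.09 -5.03 -5.92] w 43.6 30.7
0.0112 [0.0104 0.0235 0.0274] fN [-1.93 -5.18 -5.43] w 43.9 31.02
0.0118 [0.0108 0.0235 0.0274] fN [-2.56 -4.43 -5.39] w 44.0 31.33
0.0124 [0.0114 0.0235 0.0273] fN [-2.52 -5.16 -4.86] w 44.0 31.65
0.013 [0.012  0.0234 0.0273] fN [-2.48 -4.59 -5.38] w 43.3 31.97
0.0136 [0.0122 0.0234 0.0273] fN [-3.82 -5.26 -4.62] w 43.9 32.28
0.0142 [0.0122 0.0234 0.0273] fN [-5.22 -4.82 -2.62] w 43.8 32.6
```

Run:
```python
from rig import bot
from h import *
import pickle
for x in (.0149,.0155):
    bot.servo_line(N(x,.0239,.0276),rate=.02); f=st(bot,x)
for n in("wrist","scene","top"):
    p=bot.snapshot(n);pickle.dump(p,open(f"pics/f_{n}.pkl","wb"));cv2.imwrite(f"pics/f_{n}.png",p["color"][:,:,::-1])
    for t,h in [("blank_mid",.042),("scraper_mid",.013)]:
        for d in bot.place_of(t,p): 
            w=ray(p,d["centre"],h); print(n,t,np.round(d["centre"]),round(d["score"],2),w.round(4),toN(w).round(4))
s=cv2.imread("pics/f_scene.png")[140:260,290:450]; cv2.imwrite("pics/f_sc.png",cv2.resize(s,None,fx=5,fy=5,interpolation=cv2.INTER_CUBIC))
```

```text
0.0149 [0.0122 0.0235 0.0273] fN [-7.25 -6.3  -1.24] w 44.2 32.98
0.0155 [0.0123 0.0235 0.0273] fN [-9.03 -6.41  0.42] w 44.1 33.37
scene blank_mid [190. 377.] 0.75 [0.5806 0.1676 0.042 ] [0.0076 0.0276 0.042 ]
scene blank_mid [318. 189.] 0.69 [ 0.72   -0.3491  0.042 ] [ 0.0459 -0.5061  0.042 ]
scene blank_mid [212. 254.] 0.19 [ 0.5174 -0.1296  0.042 ] [-0.1111 -0.2521  0.042 ]
scene scraper_mid [191. 196.] 0.71 [ 0.3372 -0.2078  0.013 ] [-0.3029 -0.2944  0.013 ]
scene scraper_mid [217. 210.] 0.68 [ 0.4507 -0.2139  0.013 ] [-0.1927 -0.322   0.013 ]
scene scraper_mid [200. 376.] 0.44 [0.584 0.168 0.013] [0.011  0.0274 0.013 ]
top blank_mid [158. 371.] 0.79 [ 0.7062 -0.3434  0.042 ] [ 0.0334 -0.4979  0.042 ]
top blank_mid [160. 289.] 0.55 [ 0.7006 -0.1498  0.042 ] [ 0.0649 -0.3068  0.042 ]
top blank_mid [212. 168.] 0.48 [0.5748 0.1325 0.042 ] [-0.0048 -0.0057  0.042 ]
top scraper_mid [312. 313.] 0.8 [ 0.3414 -0.2081  0.013 ] [-0.2989 -0.2955  0.013 ]
top scraper_mid [263. 314.] 0.58 [ 0.4581 -0.2107  0.013 ] [-0.1848 -0.3203  0.013 ]
```

View pics/f_wrist.png

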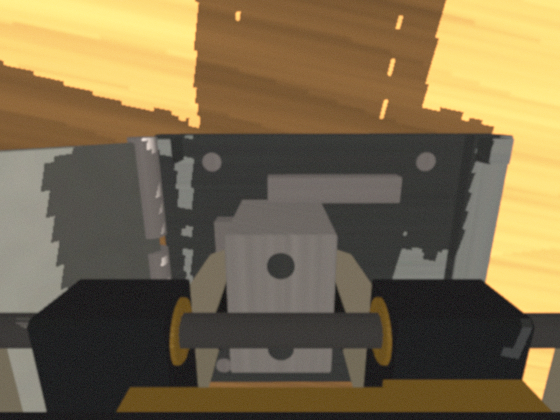

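View pics/f_sc.png

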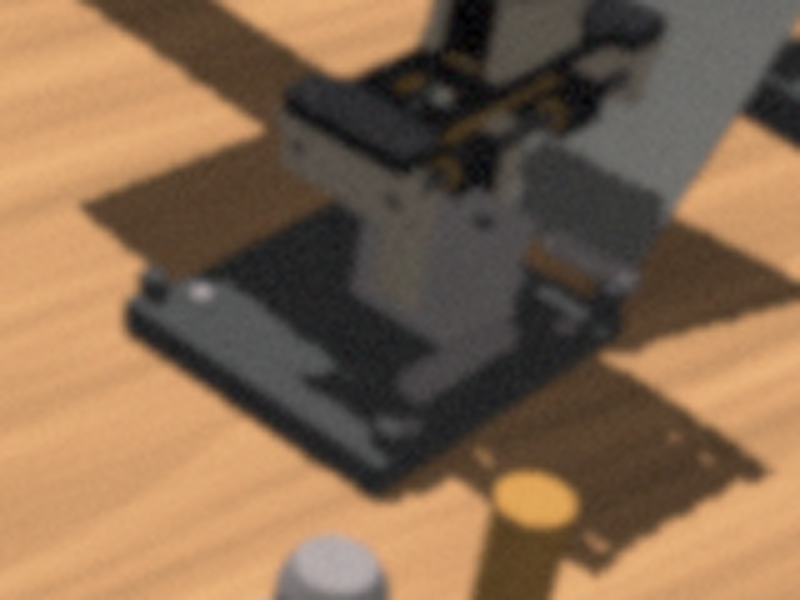

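View pics/f_scene.png

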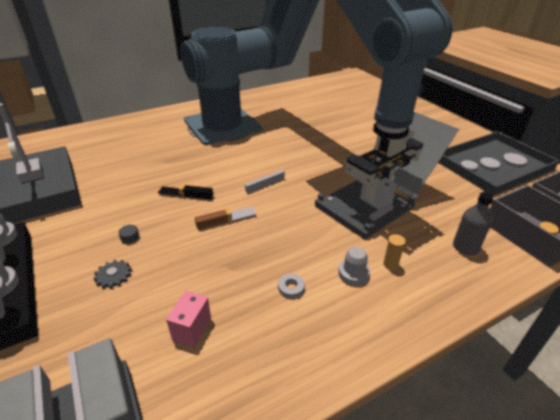

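The views show the blank in the corner: its front face meets the end stop at wrist rows 200–203, and the side stop is covered on the left. The cover is open and the scraper lies on the bench at scene (217,215). I'll check tilt and yaw from depth.

Run:
```python
from h import *
import pickle
p=pickle.load(open("pics/f_wrist.pkl","rb"));P=cloud(p)
q=np.vstack([P[240:310,232:262].reshape(-1,3),P[240:310,298:330].reshape(-1,3)])
q=np.array([toN(a) for a in q]); q=q[abs(q[:,2]-.072)<.01]
A=np.c_[q[:,:2],np.ones(len(q))]; k,_,_,_=np.linalg.lstsq(A,q[:,2],rcond=None); print(len(q),k, "z",np.median(q[:,2]))
# edges of top: yaw, front edge
g=p["color"].mean(-1)
print("front top edge",[toN(ray(p,(234,c),.072)).round(4) for c in (226,336)])
print("near-face/stop bottom",[toN(ray(p,(203,c),.022)).round(4) for c in (268,400)],"front bottom at stop top",toN(ray(p,(201,285),.022)).round(4))
p5=pickle.load(open("pics/w5.pkl","rb"));P5=cloud(p5)
q=np.vstack([P5[240:310,232:262].reshape(-1,3),P5[240:310,298:330].reshape(-1,3)]);q=np.array([toN(a) for a in q]);A=np.c_[q[:,:2],np.ones(len(q))];print("held",np.linalg.lstsq(A,q[:,2],rcond=None)[0],np.median(q[:,2]))
from rig import bot
print(bot.get_state()["ee_rot"].round(4), bot.get_state()["moment"]); st(bot,"now",15)
```

```text
4327 [-0.01040228 -0.00350108  0.07215522] z 0.07178531772343791
front top edge [array([0.0462, 0.0446, 0.072 ]), array([0.0462, 0.0026, 0.072 ])]
near-face/stop bottom [array([0.0455, 0.0302, 0.022 ]), array([ 0.0455, -0.0393,  0.022 ])] front bottom at stop top [0.0466 0.0213 0.022 ]
held [ 0.264133   -0.00062931  0.19058576] 0.19454537567483626
[[ 0.9814  0.1915 -0.0143]
 [ 0.1914 -0.9815 -0.0052]
 [-0.015   0.0024 -0.9999]] [-1.58520158  1.29250158 -0.0145218 ]
now [0.0122 0.0235 0.0274] fN [-8.97 -6.6   0.36] w 44.1 34.07
```

Run:
```python
from rig import bot
from h import *
bot.dwell(1.0); f=st(bot,"hold",10)
bot.hand_in()
```

```text
hold [0.0122 0.0235 0.0274] fN [-8.89 -6.32  0.29] w 43.7 35.23
the job is handed in; nothing more can be done
```

I levered the cover open with the brown-handled scraper, laid the scraper back on the bench, and pushed the grey blank home against both stops. I handed the job in at about 35 s, still gripping and pushing; no verdict is reported.

**Last checks:**
- **Position:** while pushed, the gripper stood at x = 12.2, y = 23.5 mm in the fixture frame. The blank's centre should be within about 1–2 mm of that, against a target of 13 and 23.
- **Seating:** the blank's top measured 71.8 mm high, against 72 expected. Its tilt is about 0.01 rad and it looks square to the stops.
- **Push:** I read about 8.9 N towards the end stop and 6.3 N towards the side stop, steady over more than 1 s. Up to about 2.5 N of the end-stop figure may be friction.
- **Cover, scraper and bystanders:** in the pictures the cover lies back open and the scraper lies flat on the bench, off the fixture. No bystander appears to have moved, though I judged that by eye.

**Disagreements:**
- **Network positions:** the blank positions from the trained networks in the scene and top pictures were about 5–35 mm off, with the gripper partly hiding the blank. I relied on the wrist picture, depth and contact instead.
- **Tilt before placing:** one tilt fit, on the blank held in the air, was not credible. I put it down to stray pixels; the tilt measured after seating was fine.
- **Contact forces:** the forces on each stop are inferred from the wrist sensor, not measured directly.

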